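Demagnetise a watch movement

TASK

Demagnetise the watch movement lying on the demagnetiser: press down the raised far end of the rocker on the separate switch box to switch the power on, then press the demagnetiser's large round key fully down and keep it down for at least two seconds, let it come up, and press the rocker's other end down to switch the power off again. Press each of them fully, never the large key with the power off, and leave the small key alone. Nothing is picked up or shoved about: the movement stays on its pad, the switch box where it stands, and so do the loupe, the oil cup and the vial.

Things in the scene. Friction and masses are not known exactly. Their poses are not given: they have to be found in the camera images.
- switch_box: Loose grey box, 74 (x) x 90 (y) x 40 mm high, about 0.7 kg on rubber feet, with one black rocker in a frame on its top; it stands either before (nearer to the robot) or behind the demagnetiser, turned up to 0.25 rad. Origin at the centre of its underside; x points to the rocker's on end, which is the end far from the robot, z up.
- rocker (a joint): The black rocker, 58 mm long (along the box's x), 30 mm wide, pivoting about the box's y axis. 0 rad = off (near end down, far end standing up), 0.4 rad = on (far end down). It stays where it is left; pressing 1.5 to 3 N on the raised end, 12 to 21 mm from the pivot, moves it, as far as its hard stop.
- rocker_pivot (a point): Centre of the rocker, on its pivot, 50.5 mm above the underside of the switch box and 4 mm under the rocker's top face; the axes are those of the box.
- rocker_on_end (a point): Point on the rocker's top face at the on end (far end, with a small raised white bar), 21 mm from the pivot; moves with the rocker: about 59 mm above the bench when off, 50 mm when on.
- rocker_off_end (a point): Point on the rocker's top face at the off end (near end, with a small white ring), 21 mm from the pivot; about 50 mm above the bench when off, 59 mm when on.
- side_panel: Upright wooden partition, fixed, 24 mm thick, along x from 0.49 to 0.89 m, to the right of the work (y about -0.05 m), rising to 0.29 m; a dust brush hangs on it as far as y = +0.01 m. The work stands about 0.1 to 0.3 m to the left of it. Behind the work a glass shelf begins at x = 0.70 m, 0.17 m high, and a lamp shade hangs to its left beyond y = 0.32 m. Origin low on the partition.
- demagnetiser: Grey flat case, 90 (x) x 130 (y) x 40 mm high, fixed to the bench, turned up to 0.25 rad. Origin at the centre of its underside, x away from the robot, z up. On its top: a black rubber pad, 60 mm across and 3 mm high, centred at y = -26 mm (right), and two upright round steel keys in black collars at y = +40 mm (left).
- large_key (a joint): The large key, 24 mm across, the nearer one to the robot, at x = -20 mm, y = +40 mm of the demagnetiser. 0 = up, 0.006 m = fully down, against a spring (1.5 N to start, 5 N fully down); springs back up when let go. Its collar, 40 mm across, ends 4 mm under the pressed key's top.
- large_key_top (a point): Centre of the large key's top face, 62 mm above the bench when up; moves with the key, which is pressed straight down.
- small_key (a joint): The small key, 12 mm across, behind the large one at x = +26 mm, y = +40 mm of the demagnetiser, top 61 mm above the bench; not to be pressed. 0 = up, 0.005 m = fully down.
- movement: Round watch movement in its grey ring holder, 34 mm across, 12 mm high, loose on the rubber pad, 43 mm above the bench. Origin at the centre of its underside.
- loupe: Black waisted eye loupe, 35 mm across, 31 mm high, standing loose to the left of the switch box. Origin at the centre of its underside.
- oil_cup: White oil cup with a slanting rod, 28 mm across, 58 mm high, standing loose to the right of the switch box. Origin at the centre of its underside.
- vial: Amber vial with black cap, 30 mm across, 46 mm high, standing loose to the left of the demagnetiser. Origin at the centre of its underside.
Not all that is in view belongs to the job. Of the things that look like the movement, the smallest one is meant.

How it is judged:
On the way, in this order (a step that is already met when the one before it is completed fails the run):
1. the rocker is pressed on (value of joint rocker above 0.34 rad and value of joint large_key below 0.001 m), for 0.1 s.
2. with the power on, the large key is held fully down for about two seconds (value of joint large_key above 0.0045 m and value of joint rocker above 0.32 rad), for 1.8 s.
3. the large key is up and the rocker is pressed off (value of joint rocker below 0.06 rad and value of joint large_key below 0.001 m), for 0.1 s.
At the end, for the whole second after the job is handed in: The rocker is off (under 0.06 rad), both keys are up (under 1 mm), the movement rests on the pad, the switch box stands flat and both are at rest (all of step 3 and value of joint small_key below 0.001 m and z of movement in the frame of demagnetiser between 0.041 and 0.046 m and linear speed of each of movement, switch_box below 0.01 m/s and angle between switch_box's own z axis and vertical below 0.05 rad); the robot touches nothing.
It fails at once if the large key is pressed while the power is off (value of joint large_key above 0.003 m and value of joint rocker below 0.2 rad).
It fails at once if the small key is pressed (value of joint small_key above 0.002 m).
It fails at once if the movement is lifted or shoved more than 10 mm (distance of movement from where it was at the start of the episode above 0.01 m).
It fails at once if the switch box is lifted or tipped or shoved more than 25 mm (height (world z) of switch_box above 0.008 m or angle between switch_box's own z axis and vertical above 0.15 rad or distance of switch_box from where it was at the start of the episode above 0.025 m).
It fails at once if the loupe, oil cup or vial is moved more than 20 mm (distance of any of loupe, oil_cup, vial from where it was at the start of the episode above 0.02 m).
It also fails if it takes over 48 s, if anything falls off the work surface, if the arm or the gripper's body presses on something with over 40 N, if the wrist force passes 120 N, or if a joint passes its speed limit or range.

ROBOT

A 7-joint arm with a two-finger parallel gripper is mounted at the origin on a cart in front of the work surface, level with it; the furniture and walls round the work are solid. World frame = base frame: x ahead of the robot, y to its left, z up, the work surface at z = 0. Lengths are in m, angles in rad, forces in N, time in s.
With the tool pointing down it reaches from about 0.425 to 0.875 m from the base axis. Payload 4.7 kg.
Tool frame: the origin (TCP) lies midway between the tips of the shut fingers; the grasp point (between the pads) lies bot.grip_point_offset behind it (bot.grip_point_offset is the distance from the TCP to the grasp point, in m); x points along the fingers, z is the direction in which the jaws open and shut, and the axes are right-handed (so a half turn about x gives the same grasp; the last joint's range is limited). The gripper opens to 87 mm and grips with 3 to 60 N. Pads are 19 mm wide; open, the fingers measure 117 mm over their backs; the gripper's body (75 mm by 190 mm) begins 51 mm behind the grasp point.
Start: joints at [1.222, 0.321, -0.07, 1.45, 0.023, 1.371, -0.057], TCP at [0.231, -0.608, 0.223] pointing down, gripper open.
Joint ranges: [-2.86, 2.86], [-0.3, 2.09], [-1.38, 1.24], [0.06, 2.45], [-1.56, 4.7], [0.09, 2.05], [-2.69, 2.69]. Speed limits (rad/s): [2.57, 2.57, 3.14, 3.14, 3.14, 3.14, 3.14].

INTERFACE

Orientations are given as [roll, pitch, yaw] about the fixed x, y, z axes, in that order (R = Rz(yaw) Ry(pitch) Rx(roll)).
In Python, from plant import bot, optics, models gives the robot as it stands.
- The arm moves only by the tool send_rows, never from a script. Its argument "series" is a list that holds one entry, the list of rows, each a list of 6 numbers: the shift along the tool's x, y, z each as a share of 750 mm, from -1 to 1, then the turn, a rotation vector about the tool's x, y, z each as a share of 180 degrees, from -1 to 1. In form: [[[dx, dy, dz, rx, ry, rz], ...]]. A call has 1 to 8 rows; each row is the pose to reach, as a shift and turn from the pose commanded when the call began, along the tool's axes at that moment, turning the shorter way round; what a row does not reach only later rows make up. A row lasts 1/10 s, in which the tool goes at most 50 mm and 8.59 degrees, less where a joint would pass 70% of its speed; a pose out of reach is approached as far as the arm can. A call with a number of a shift or a turn outside -1 to 1 is refused whole. A call with a gripper value outside its range is refused whole. "gripper" is the opening, from -1 (shut) to 1 (fully open), set as the call begins (left out, the last holds). The fingers move at their own pace and stop on an object; "newtons" is the grip in N (left out, the last holds). Time passes only in rows, so rows that repeat a pose let the fingers close. It gives the time, the measured TCP pose, the force and the opening at its end, in the units of the state.
- bot.get_obs(): the state, without advancing time (a new reading comes with each control period).
- optics.capture(name): name is "side" or "top"; returns (picture, depth): 400x640x3 uint8, blue, green, red; 400x640 float32, m along the optical axis (not along the pixel's ray), 0 where there is no reading.
- optics.get_calibration(name): a dict with "vertical_fov" (degrees; the focal length in pixels is half the picture's height over the tangent of half this angle, whatever the lens; pixels are square), "cx", "cy" (the principal point, pixels), "view" (4x4, takes a point from world to camera coordinates). Camera axes: x right, y up, looking along -z (the intrinsics and any distortion apply to the point x, -y, -z); pixel columns grow to the right and rows downward; lengths in m; the calibration is good to about 2 mm. A picture is of the moment at which its call begins. get_calibration takes no time and is no camera call.
- bot.job_done(): hands the job in, once; it reports no verdict.
Trained networks look in the newest picture that a camera, given by its name, has taken for a name from the list of things; names that differ only in an ending like _2 or _b are one class to them, and where a whole thing is asked for, a point or a joint stands for the part that bears it (a point fixed in the world has none). Each returns a list of dicts, best first, with "p" (0 to 1); they miss things now and then, are a little off and sometimes report something else, mostly with a low value. They report only what shows in the picture. A call takes as long as a camera call. They do not tell look-alikes from the thing itself.
- models.search_frame(camera, query): "bbox" ([left, top, width, height] in pixels, round what is visible of it).
- models.trace(camera, query): "region" (400x640 bool, what is visible of it) and "bbox" ([left, top, width, height] in pixels, round what is visible of it).
The state is a dict: "time_s": time; "q": joint angles; "dq": joint speeds; "joint_efforts": joint torques, N m; "tool_pos": TCP position; "tcp_rot": TCP orientation; "wrist_force": force on the tool from outside, world axes, zero at the start; "wrist_torque": the same for the moment, N m; "grip_width": finger opening in m.
Only numpy, scipy, OpenCV 4.12 (cv2) and the standard library are available. Lean on these libraries where they do the work, as an engineer would, in place of code of your own. Each camera call takes 0.05 s, during which the arm holds its last target. There are 200 camera calls.

## Working session

There is one attempt and no reset: what is moved stays moved. The work goes in short steps, Python scripts to look and compute and a tool call to move; the robot and the scene stay as the last step left them, time stands still between calls to the robot, and variables do not carry over. Pictures are saved under pics/ and viewed, about 8 in all and at most 12, crops included, and the job is handed in when it is done.

Besides the shell and the picture viewer there is one more tool, called after "Call:" in YAML: its name, and indented under it one key for each argument. send_rows: Moves the arm, as the interface text tells. Its arguments: {"type":"object","properties":{"series":{"type":"array","items":{"type":"array","items":{"type":"array","items":{"type":"number","minimum":-1,"maximum":1}}}},"gripper":{"type":"number"},"newtons":{"type":"number"}},"required":["series"]}

```bash
ls; mkdir -p pics; cat > h.py <<'E'
import numpy as np, cv2
from plant import bot, optics, models
from scipy.spatial.transform import Rotation as R
def cloud(name):
    img,d=optics.capture(name); c=optics.get_calibration(name)
    f=200/np.tan(np.radians(c["vertical_fov"])/2)
    v,u=np.mgrid[:400,:640]
    p=np.stack([(u-c["cx"])/f*d,-(v-c["cy"])/f*d,-d,np.ones_like(d)],-1)
    w=p@np.linalg.inv(np.array(c["view"])).T
    w[d==0]=np.nan
    return img,d,w[...,:3]
def proj(name,P):
    c=optics.get_calibration(name); f=200/np.tan(np.radians(c["vertical_fov"])/2)
    q=np.array(c["view"])@np.append(P,1); return c["cx"]+f*q[0]/-q[2], c["cy"]-f*q[1]/-q[2]
E
python3 - <<'E'
from h import *
o=bot.get_obs(); print({k:np.round(v,3) for k,v in o.items()}, bot.grip_point_offset)
for n in("side","top"):
    c=optics.get_calibration(n); print({k:np.round(v,3) for k,v in c.items()} if 1 else 0)
    img,d,w=cloud(n); cv2.imwrite(f"pics/{n}0.png",img); np.save(f"{n}0.npy",w)
    for q in("switch_box","rocker","demagnetiser","large_key","small_key","movement","loupe","oil_cup","vial"):
        for r in models.trace(n,q)[:3]:
            m=r["region"]; print(n,q,round(r["p"],2),r["bbox"],np.round(np.nanmedian(w[m],0),3),np.round(np.nanpercentile(w[m][:,2],97),3))
E
```

```text
pics
{'time_s': np.float64(0.0), 'q': array([ 1.222,  0.322, -0.07 ,  1.452,  0.023,  1.371, -0.057]), 'dq': array([ 0.   , -0.   , -0.   ,  0.001, -0.001,  0.   , -0.   ]), 'joint_efforts': array([-0.0000e+00, -4.9129e+01, -4.0400e-01, -3.1253e+01, -6.4000e-02,
        4.4000e-02,  0.0000e+00]), 'tool_pos': array([ 0.23 , -0.607,  0.221]), 'tcp_rot': array([-3.093,  1.569,  1.983]), 'wrist_force': array([ 0.295, -0.03 , -0.247]), 'wrist_torque': array([ 0.03 , -0.038, -0.005]), 'grip_width': np.float64(0.087)} 0.0187
{'vertical_fov': np.float64(45.325), 'cx': np.float64(318.279), 'cy': np.float64(189.943), 'view': array([[ 0.491, -0.871, -0.006, -0.135],
       [ 0.771,  0.431,  0.469, -0.502],
       [-0.406, -0.235,  0.883, -0.696],
       [ 0.   ,  0.   ,  0.   ,  1.   ]])}
side switch_box 0.74 [289.1, 149.4, 53.0, 46.4] [0.573 0.176 0.041] 0.059
side switch_box 0.24 [278.7, 208.9, 14.7, 16.7] [0.458 0.172 0.053] 0.057
side rocker 0.79 [300.2, 151.2, 22.2, 28.5] [0.582 0.182 0.054] 0.061
side rocker 0.25 [289.5, 153.0, 50.8, 42.4] [0.572 0.176 0.041] 0.059
side demagnetiser 0.31 
[... 1035 characters left out ...]
ocker 0.88 [280.8, 164.9, 14.6, 31.4] [0.582 0.182 0.054] 0.061
top demagnetiser 0.96 [245.1, 213.9, 69.4, 53.7] [0.459 0.2   0.041] 0.061
top demagnetiser 0.43 [262.8, 163.0, 47.2, 42.3] [0.58  0.182 0.041] 0.06
top large_key 0.45 [256.1, 249.3, 10.7, 12.3] [0.433 0.23  0.062] 0.065
top movement 0.84 [335.9, 212.6, 23.0, 24.3] [0.5   0.058 0.013] 0.016
top movement 0.66 [219.9, 281.9, 21.0, 14.8] [0.362 0.3   0.013] 0.017
top movement 0.48 [282.3, 233.4, 15.4, 12.3] [0.46  0.174 0.053] 0.056
top loupe 0.5 [240.2, 190.3, 16.8, 10.9] [0.551 0.259 0.013] 0.032
top oil_cup 0.57 [320.2, 170.6, 11.4, 9.7] [0.599 0.104 0.02 ] 0.031
top vial 0.71 [227.0, 241.9, 13.8, 13.8] [0.441 0.288 0.044] 0.048
```

```bash
python3 - <<'E'
from h import *
i=cv2.imread("pics/top0.png"); c=cv2.resize(i[130:310,180:400],None,fx=3.2,fy=3.2,interpolation=cv2.INTER_CUBIC); cv2.imwrite("pics/topc.png",c)
for n in("top","side"):
    w=np.load(n+"0.npy"); x,y,z=w[...,0],w[...,1],w[...,2]
    for nm,(cx,cy,hx,hy) in {"box":(.58,.182,.06,.07),"dem":(.457,.195,.065,.085)}.items():
        m=(abs(x-cx)<hx)&(abs(y-cy)<hy)&(z>.033)&(z<.07)
        p=w[m]; r=cv2.minAreaRect((p[:,:2]*1000).astype(np.float32)); print(n,nm,m.sum(),r)
    m=(abs(x-.582)<.04)&(abs(y-.182)<.03)&(z>.046); p=w[m]
    r=cv2.minAreaRect((p[:,:2]*1000).astype(np.float32)); print(n,"rocker",r, p[p[:,2]>.056].mean(0) if (p[:,2]>.056).any() else 0)
    m=(abs(x-.46)<.08)&(abs(y-.22)<.05)&(z>.0575)
    nl,l=cv2.connectedComponents(m.astype(np.uint8))
    for k in range(1,nl): print(n,"key",(l==k).sum(),np.round(w[l==k].mean(0),4),np.argwhere(l==k).mean(0))
    m=(x>.4)&(x<.9)&(y>-.1)&(y<.45)&(z>.07)
    print(n,"tall",[(round(a,2),round(b,2),round(float(z[m&(abs(x-a)<.025)&(abs(y-b)<.025)].max()),2)) for a in np.arange(.4,.9,.05) for b in np.arange(-.1,.45,.05) if (m&(abs(x-a)<.025)&(abs(y-b)<.025)).any()])
E
```

```text
top box 1511 ((581.9844360351562, 182.40341186523438), (74.16206359863281, 89.59645080566406), 13.039774894714355)
top dem 2646 ((456.99041748046875, 206.7117919921875), (88.98694610595703, 153.28956604003906), 12.023527145385742)
top rocker ((581.4317016601562, 182.10543823242188), (68.68636322021484, 39.24894714355469), 13.042479515075684) [0.59743207 0.18651377 0.05846078]
top key 28 [0.4768 0.2395 0.0603] [231.75       257.32142857]
top key 2 [0.4612 0.1752 0.0581] [240.5 289.5]
top key 113 [0.432  0.2297 0.0619] [254.56637168 261.28318584]
top tall [(np.float64(0.45), np.float64(-0.05), 0.17), (np.float64(0.45), np.float64(0.35), 0.23), (np.float64(0.45), np.float64(0.4), 0.33), (np.float64(0.5), np.float64(-0.05), 0.28), (np.float64(0.5), np.float64(0.35), 0.33), (np.float64(0.5), np.float64(0.4), 0.37), (np.float64(0.55), np.float64(-0.05), 0.26), (np.float64(0.55), np.float64(0.35), 0.34), (np.float64(0.55), np.float64(0.4), 0.43), (np.float64(0.6), np.float64(-0.05), 0.28), (np.float64(0.6), np.float64(0.0), 0.28), (np.float64(0.6), np.float64(0.35), 0.34), (np.float64(0.6),
[... 4156 characters left out ...]
.0), 0.24), (np.float64(0.8), np.float64(0.05), 0.24), (np.float64(0.8), np.float64(0.1), 0.24), (np.float64(0.8), np.float64(0.15), 0.18), (np.float64(0.8), np.float64(0.2), 0.19), (np.float64(0.8), np.float64(0.25), 0.23), (np.float64(0.8), np.float64(0.3), 0.22), (np.float64(0.8), np.float64(0.35), 0.22), (np.float64(0.8), np.float64(0.4), 0.19), (np.float64(0.85), np.float64(-0.05), 0.26), (np.float64(0.85), np.float64(0.0), 0.17), (np.float64(0.85), np.float64(0.1), 0.19), (np.float64(0.85), np.float64(0.15), 0.18), (np.float64(0.85), np.float64(0.2), 0.23), (np.float64(0.85), np.float64(0.25), 0.23), (np.float64(0.85), np.float64(0.3), 0.22), (np.float64(0.85), np.float64(0.35), 0.19)]
```

View pics/topc.png

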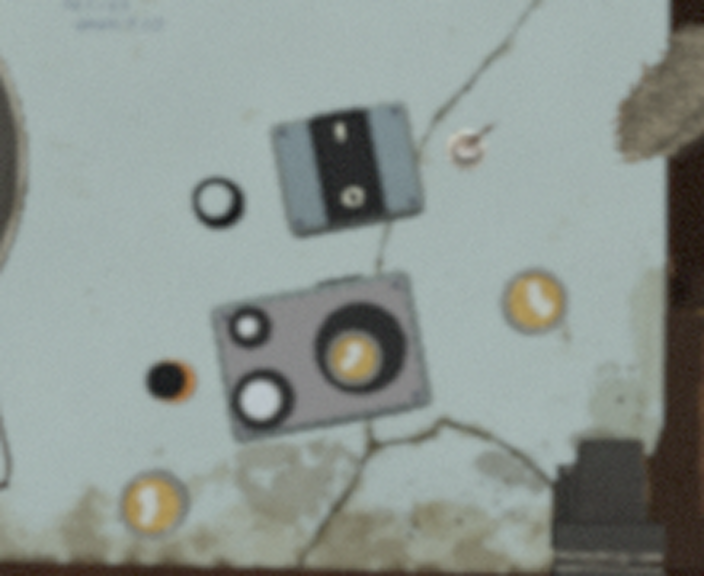

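View pics/side0.png

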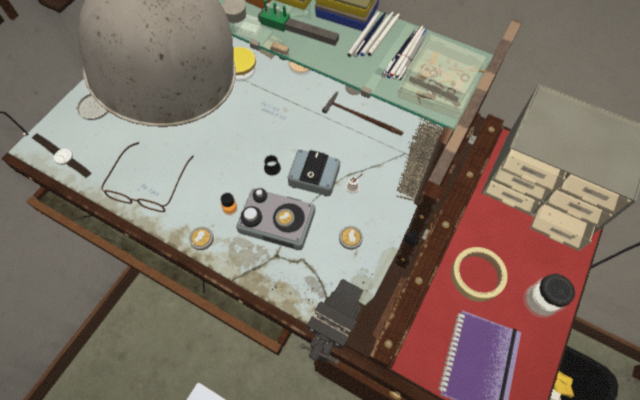

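```bash
cat >> h.py <<'E'
def Rt(yaw):  # tool x down, tool z (jaws) at yaw+90deg in plan
    X=np.array([0,0,-1.]); Z=np.array([-np.sin(yaw),np.cos(yaw),0]); return np.column_stack([X,np.cross(Z,X),Z])
def delta(goal,yaw=None):
    o=bot.get_obs(); M=R.from_euler("xyz",o["tcp_rot"]).as_matrix()
    s=M.T@(np.array(goal)-o["tool_pos"])/.75
    G=[Rt(yaw),Rt(yaw+np.pi)] if yaw is not None else [M]
    rv=min((R.from_matrix(M.T@g).as_rotvec() for g in G),key=np.linalg.norm)
    print(np.round(o["tool_pos"],4),"F",np.round(o["wrist_force"],2),"row",np.round(s,4),np.round(rv/np.pi,4))
E
python3 - <<'E'
from h import *
o=bot.get_obs(); print(np.round(R.from_euler("xyz",o["tcp_rot"]).as_matrix(),3))
delta([.231,-.608,.45],.225); delta([.57,.14,.45],.225); delta([.57,.14,.45],.225+np.pi/2)
for n in("top","side"):
    w=np.load(n+"0.npy"); x,y,z=w[...,0],w[...,1],w[...,2]
    for a in(.36,.4,.45,.5,.6): 
        m=(abs(x-a)<.02)&(y>.25)&(y<.5)&(z>.1); print(n,a,[(round(b,3),np.round([z[m&(abs(y-b)<.01)].min(),z[m&(abs(y-b)<.01)].max()],3)) for b in np.arange(.26,.42,.02) if (m&(abs(y-b)<.01)).any()])
E
```

```text
[[-0.     0.935  0.355]
 [-0.     0.355 -0.935]
 [-1.    -0.     0.   ]]
[ 0.2306 -0.6077  0.2226] F [-0.33 -0.86 -0.5 ] row [-3.032e-01  3.000e-04  5.000e-04] [0.0439 0.     0.    ]
[ 0.2306 -0.6077  0.2226] F [-0.33 -0.86 -0.5 ] row [-0.3033  0.7768 -0.7715] [0.0439 0.     0.    ]
[ 0.2306 -0.6077  0.2226] F [-0.33 -0.86 -0.5 ] row [-0.3033  0.7768 -0.7715] [-0.4561  0.      0.    ]
top 0.36 []
top 0.4 []
top 0.45 [(np.float64(0.38), array([0.192, 0.286])), (np.float64(0.4), array([0.197, 0.317]))]
top 0.5 [(np.float64(0.34), array([0.23 , 0.246])), (np.float64(0.36), array([0.18 , 0.323])), (np.float64(0.38), array([0.191, 0.342])), (np.float64(0.4), array([0.312, 0.357]))]
top 0.6 [(np.float64(0.34), array([0.214, 0.288])), (np.float64(0.36), array([0.171, 0.328])), (np.float64(0.38), array([0.173, 0.348])), (np.float64(0.4), array([0.328, 0.392]))]
side 0.36 []
side 0.4 []
side 0.45 [(np.float64(0.38), array([0.191, 0.29 ])), (np.float64(0.4), array([0.194, 0.321]))]
side 0.5 [(np.float64(0.34), array([0.236, 0.253])), (np.float64(0.36), array([0.179, 0.324])), (np.float64(0.38), array([0.19 , 0.345])), (np.float64(0.4), array([0.311, 0.356]))]
side 0.6 [(np.float64(0.34), array([0.209, 0.287])), (np.float64(0.36), array([0.171, 0.326])), (np.float64(0.38), array([0.174, 0.346])), (np.float64(0.4), array([0.335, 0.354]))]
```

Call:
send_rows:
  series:
    - [[-0.06,0,0,0,0,0],[-0.12,0,0,0.044,0,0],[-0.18,0,0,0.044,0,0],[-0.24,0,0,0.044,0,0],[-0.303,0,0,0.044,0,0],[-0.303,0,0,0.044,0,0]]
  gripper: -1
  newtons: 30

```text
time_s: 1.6
tool_pos: [0.2313, -0.6089, 0.4582]
tcp_rot: [0.18, 1.558, -1.166]
wrist_force: [-0.8, 1.1, -0.0]
grip_width: 0.0467
```

```bash
python3 - <<'E'
from h import *
delta([.42,-.2,.45],.225); delta([.57,.14,.45],.225);print(bot.get_obs()["q"])
E
```

```text
[ 0.2313 -0.6089  0.4582] F [-0.83  1.13 -0.01] row [ 0.0057  0.3667 -0.4755] [-0.0001  0.0041 -0.0007]
[ 0.2313 -0.6089  0.4582] F [-0.83  1.13 -0.01] row [ 0.0013  0.6627 -0.8729] [-0.0001  0.0041 -0.0007]
[ 1.1949356   0.32930589 -0.04240368  0.97588497  0.01430495  1.82362147
 -0.18763225]
```

Call:
send_rows:
  series:
    - [[0,0.2,-0.263,0,0,0],[0,0.32,-0.422,0,0,0],[0,0.32,-0.422,0,0,0],[0,0.32,-0.422,0,0,0],[0,0.32,-0.422,0,0,0],[0,0.32,-0.422,0,0,0],[0,0.32,-0.422,0,0,0],[0,0.32,-0.422,0,0,0]]

```text
time_s: 2.4
tool_pos: [0.3947, -0.2433, 0.4498]
tcp_rot: [0.228, 1.57, -1.118]
wrist_force: [0.4, 0.6, -0.2]
grip_width: 0.0001
```

```bash
python3 - <<'E'
from h import *
delta([.57,.14,.45],.225);print(bot.get_obs()["q"])
E
```

```text
[ 0.3947 -0.2433  0.4498] F [ 0.43  0.59 -0.21] row [-0.0005  0.342  -0.4459] [ 0.      0.0002 -0.0001]
[ 0.86022709 -0.07800071 -0.33327681  1.44356581 -0.02557121  1.77103958
 -0.82290337]
```

Call:
send_rows:
  series:
    - [[0,0.342,-0.446,0,0,0],[0,0.342,-0.446,0,0,0],[0,0.342,-0.446,0,0,0],[0,0.342,-0.446,0,0,0],[0,0.342,-0.446,0,0,0],[0,0.342,-0.446,0,0,0],[0,0.342,-0.446,0,0,0],[0,0.342,-0.446,0,0,0]]

```text
time_s: 3.2
tool_pos: [0.5613, 0.1195, 0.45]
tcp_rot: [0.838, 1.57, -0.51]
wrist_force: [1.3, -0.7, 1.4]
grip_width: 0.0006
```

```bash
python3 - <<'E'
from h import *
c,s=np.cos(.225),np.sin(.225)
P=np.array([.5812,.1822])+.018*np.array([c,s]); print(P)
delta([*P,.16],.225);print(bot.get_obs()["q"])
E
```

```text
[0.59874629 0.18621591]
[0.5613 0.1195 0.45  ] F [ 1.28 -0.66  1.41] row [ 0.3866  0.0682 -0.076 ] [-0.0005  0.0002 -0.0002]
[ 0.36651206  0.22161755 -0.7851877   1.18503387  0.16089469  1.79506951
 -1.71750432]
```

Call:
send_rows:
  series:
    - [[0,0.068,-0.076,0,0,0],[0,0.068,-0.076,0,0,0],[0,0.068,-0.076,0,0,0],[0.45,0.068,-0.076,0,0,0],[0.45,0.068,-0.076,0,0,0],[0.45,0.068,-0.076,0,0,0],[0.45,0.068,-0.076,0,0,0],[0.45,0.068,-0.076,0,0,0]]

```text
time_s: 4.0
tool_pos: [0.5976, 0.1829, 0.1982]
tcp_rot: [0.462, 1.569, -0.886]
wrist_force: [0.9, 0.5, -0.5]
grip_width: 0.0004
```

```bash
python3 - <<'E'
from h import *
delta([.5988,.1862,.075],.225);print(bot.get_obs()["q"])
E
```

```text
[0.5976 0.1829 0.1982] F [ 0.93  0.49 -0.47] row [ 0.1643  0.0024 -0.0043] [-0.0008  0.0005 -0.0003]
[ 0.27838884  0.37933148 -0.78882128  1.52997519  0.27474205  1.34582152
 -1.88457798]
```

Call:
send_rows:
  series:
    - [[0.06,0.002,-0.004,0,0,0],[0.12,0.002,-0.004,0,0,0],[0.15,0.002,-0.004,0,0,0],[0.15,0.002,-0.004,0,0,0],[0.15,0.002,-0.004,0,0,0],[0.15,0.002,-0.004,0,0,0]]

```text
time_s: 4.6
tool_pos: [0.6001, 0.1882, 0.0897]
tcp_rot: [1.522, 1.567, 0.175]
wrist_force: [0.5, 0.2, -0.0]
grip_width: 0.0007
```

```bash
python3 - <<'E'
from h import *
delta([.5988,.1862,.075],.225)
img,d,w=cloud("side"); img2,_,_=cloud("top")
a=cv2.resize(img[90:250,230:400],None,fx=2.3,fy=2.3,interpolation=cv2.INTER_CUBIC)
b=cv2.resize(img2[90:250,220:390],None,fx=2.3,fy=2.3,interpolation=cv2.INTER_CUBIC)
cv2.imwrite("pics/near.png",np.hstack([a,b]))
E
```

```text
[0.6001 0.1882 0.0897] F [ 0.51  0.16 -0.05] row [ 0.0196 -0.0024  0.0022] [-0.0004  0.0001 -0.0012]
```

View pics/near.png

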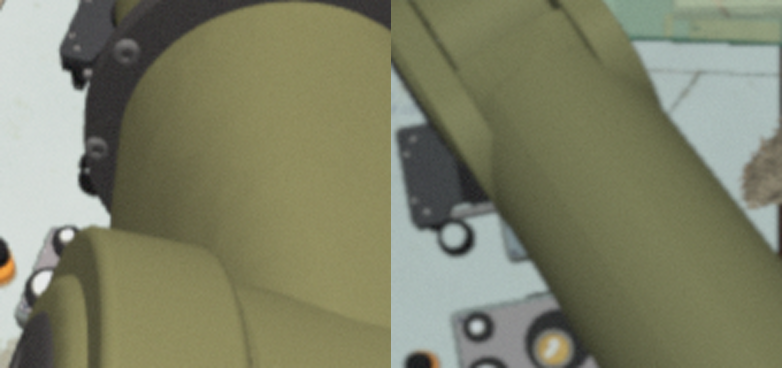

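Call:
send_rows:
  series:
    - [[0.02,-0.002,0.002,0,0,0],[0.033,-0.002,0.002,0,0,0],[0.036,-0.002,0.002,0,0,0],[0.04,-0.002,0.002,0,0,0],[0.043,-0.002,0.002,0,0,0],[0.045,-0.002,0.002,0,0,0]]

```text
time_s: 5.3
tool_pos: [0.5979, 0.1863, 0.0539]
tcp_rot: [1.086, 1.57, -0.26]
wrist_force: [-0.6, -1.1, 4.2]
grip_width: 0.0002
```

Call:
send_rows:
  series:
    - [[0.002,0,0,0,0,0],[0.003,0,0,0,0,0],[0.004,0,0,0,0,0],[0.004,0,0,0,0,0]]

```text
time_s: 5.7
tool_pos: [0.5982, 0.1864, 0.0529]
tcp_rot: [0.861, 1.569, -0.485]
wrist_force: [-2.8, -2.6, 12.5]
grip_width: 0.0005
```

Call:
send_rows:
  series:
    - [[-0.05,0,0,0,0,0],[-0.1,0,0,0,0,0],[-0.12,0,0,0,0,0],[-0.12,0,0,0,0,0],[-0.12,0,0,0,0,0]]

```text
time_s: 6.2
tool_pos: [0.5969, 0.186, 0.1393]
tcp_rot: [-1.349, 1.569, -2.695]
wrist_force: [0.6, 0.1, -0.0]
grip_width: 0.0005
```

```bash
python3 - <<'E'
from h import *
delta([.4317,.2296,.14],.225)
E
```

```text
[0.5969 0.186  0.1393] F [ 0.58  0.09 -0.04] row [-0.0007 -0.2017 -0.1057] [-0.0001  0.0001  0.0005]
```

Call:
send_rows:
  series:
    - [[0,-0.202,-0.106,0,0,0],[0,-0.202,-0.106,0,0,0],[0,-0.202,-0.106,0,0,0],[0,-0.202,-0.106,0,0,0],[0,-0.202,-0.106,0,0,0],[0,-0.202,-0.106,0,0,0],[0,-0.202,-0.106,0,0,0]]

```text
time_s: 6.9
tool_pos: [0.4328, 0.2291, 0.1398]
tcp_rot: [-1.974, 1.57, 2.961]
wrist_force: [0.6, 0.1, 0.1]
grip_width: 0.0009
```

```bash
python3 - <<'E'
from h import *
delta([.4317,.2296,.07],.225)
img,d,w=cloud("side"); img2,_,w2=cloud("top")
a=cv2.resize(img[90:250,230:400],None,fx=2.3,fy=2.3,interpolation=cv2.INTER_CUBIC)
b=cv2.resize(img2[110:270,220:390],None,fx=2.3,fy=2.3,interpolation=cv2.INTER_CUBIC)
cv2.imwrite("pics/key.png",np.hstack([a,b]))
c,s=np.cos(.225),np.sin(.225)
for W in(w,w2):
    dx,dy=W[...,0]-.5812,W[...,1]-.1822; u,v=c*dx+s*dy,-s*dx+c*dy
    for r in(-21,-10,0,10,21):
        m=(abs(u-r/1e3)<.004)&(abs(v)<.012)&(W[...,2]<.07); print(r,m.sum(),np.nanmedian(W[...,2][m]) if m.any() else 0)
E
```

```text
[0.4328 0.2291 0.1398] F [0.58 0.14 0.1 ] row [ 0.093  -0.0012 -0.0009] [-0.0007 -0.0001  0.0003]
-21 71 0.058060464128079414
-10 40 0.05736147572688577
0 42 0.05578309337093351
10 40 0.05347708191225392
21 35 0.05081181225696252
-21 43 0.0596477226391956
-10 45 0.0568171000464307
0 45 0.055044115484845446
10 40 0.05353387529401382
21 41 0.05115140112056493
```

View pics/key.png

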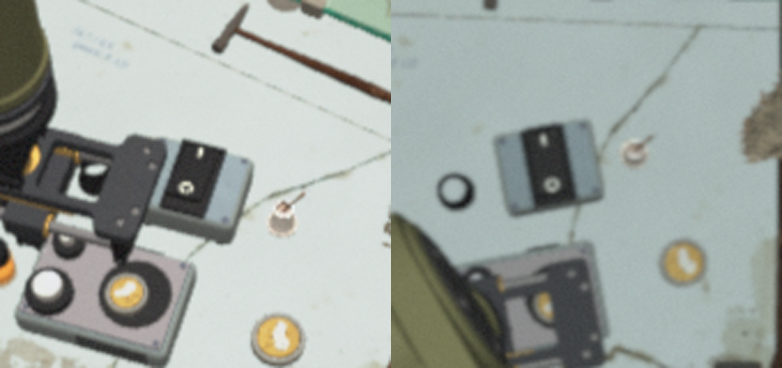

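```bash
python3 - <<'E'
from h import *
o=bot.get_obs()
for n in("side","top"):
    print(n,proj(n,o["tool_pos"]),proj(n,o["tool_pos"]+[0,0,.07]),proj(n,[.4317,.2296,.062]))
    c=optics.get_calibration(n);V=np.array(c["view"]);print("cam",-V[:3,:3].T@V[:3,3])
print(R.from_euler("xyz",o["tcp_rot"]).as_matrix().round(3))
W=cloud("side")[2]; x,y,z=np.moveaxis(W,-1,0)
m=(z>.125)&(z<.2)&(x>.33)&(x<.56)&(y>.1)&(y<.33)
for a in np.arange(.125,.2,.01):
    k=m&(abs(z-a)<.005); print(round(a,3),k.sum(),np.round([x[k].min(),x[k].max(),y[k].min(),y[k].max()],3) if k.any() else 0)
E
```

```text
side (np.float64(244.5690118501235), np.float64(192.27603876207397)) (np.float64(238.1529655506181), np.float64(171.2182965738954)) (np.float64(250.2603365335651), np.float64(212.70781586184236))
cam [ 0.1704544  -0.06476476  0.84952765]
top (np.float64(256.783144916075), np.float64(255.31528994672436)) (np.float64(251.76738693251755), np.float64(256.6258930532251)) (np.float64(261.3154251706353), np.float64(254.70199900425467))
cam [0.45815988 0.14242754 0.90016742]
[[-0.001  0.975  0.221]
 [ 0.001  0.221 -0.975]
 [-1.    -0.001 -0.001]]
0.125 0 0
0.135 2 [0.425 0.426 0.222 0.23 ]
0.145 30 [0.421 0.429 0.219 0.236]
0.155 11 [0.422 0.425 0.22  0.237]
0.165 0 0
0.175 0 0
0.185 0 0
0.195 1 [0.421 0.421 0.238 0.238]
```

```bash
python3 - <<'E'
from h import *
i,_,W=cloud("side"); x,y,z=np.moveaxis(W,-1,0)
for v in range(150,210,6): print(v,[tuple(np.round(W[v,u],2)) for u in (260,275,283,290)])
print(np.nanmin(z[150:206,278:290]))
E
```

```text
150 [(np.float64(0.46), np.float64(0.2), np.float64(0.25)), (np.float64(0.6), np.float64(0.29), np.float64(-0.0)), (np.float64(0.61), np.float64(0.27), np.float64(0.0)), (np.float64(0.48), np.float64(0.16), np.float64(0.25))]
156 [(np.float64(0.46), np.float64(0.2), np.float64(0.24)), (np.float64(0.46), np.float64(0.18), np.float64(0.25)), (np.float64(0.47), np.float64(0.17), np.float64(0.25)), (np.float64(0.47), np.float64(0.16), np.float64(0.25))]
162 [(np.float64(0.46), np.float64(0.2), np.float64(0.23)), (np.float64(0.57), np.float64(0.27), np.float64(0.0)), (np.float64(0.46), np.float64(0.16), np.float64(0.25)), (np.float64(0.47), np.float64(0.15), np.float64(0.25))]
168 [(np.float64(0.45), np.float64(0.2), np.float64(0.22)), (np.float64(0.45), np.float64(0.17), np.float64(0.25)), (np.float64(0.45), np.float64(0.16), np.float64(0.25)), (np.float64(0.46), np.float64(0.15), np.float64(0.25))]
174 [(np.float64(0.54), np.float64(0.28), np.float64(-0.0)), (np.float64(0.44), np.float64(0.16), np.float64(0.25)), (np.float64(0.44), np.float64(0.15), np.float64(0.25)), (np.float64(0.45),
[... 503 characters left out ...]
p.float64(0.41), np.float64(0.18), np.float64(0.22)), (np.float64(0.41), np.float64(0.15), np.float64(0.25)), (np.float64(0.42), np.float64(0.14), np.float64(0.25)), (np.float64(0.53), np.float64(0.21), np.float64(0.0))]
198 [(np.float64(0.47), np.float64(0.23), np.float64(0.06)), (np.float64(0.49), np.float64(0.21), np.float64(0.04)), (np.float64(0.42), np.float64(0.14), np.float64(0.23)), (np.float64(0.5), np.float64(0.19), np.float64(0.04))]
204 [(np.float64(0.46), np.float64(0.23), np.float64(0.04)), (np.float64(0.48), np.float64(0.21), np.float64(0.04)), (np.float64(0.42), np.float64(0.14), np.float64(0.21)), (np.float64(0.49), np.float64(0.18), np.float64(0.04))]
-0.0013496515392721342
```

The rocker is on: its face slopes from 59 mm at the off end to 51 mm at the on end. The tip is over the large key (side crop 35,235), and the gripper body is more than 70 mm above it. Pressing the key now.

Call:
send_rows:
  series:
    - [[0.05,-0.001,-0.001,0,0,0],[0.09,-0.001,-0.001,0,0,0],[0.1,-0.001,-0.001,0,0,0],[0.104,-0.001,-0.001,0,0,0],[0.108,-0.001,-0.001,0,0,0],[0.111,-0.001,-0.001,0,0,0],[0.113,-0.001,-0.001,0,0,0],[0.113,-0.001,-0.001,0,0,0]]

```text
time_s: 7.9
tool_pos: [0.4319, 0.2311, 0.0566]
tcp_rot: [1.597, 1.569, 0.25]
wrist_force: [-1.7, -0.1, 4.6]
grip_width: 0.0004
```

Call:
send_rows:
  series:
    - [[0.002,0,0,0,0,0],[0.003,0,0,0,0,0],[0.004,0,0,0,0,0],[0.004,0,0,0,0,0],[0.004,0,0,0,0,0],[0.004,0,0,0,0,0],[0.004,0,0,0,0,0],[0.004,0,0,0,0,0]]

```text
time_s: 8.7
tool_pos: [0.432, 0.2311, 0.056]
tcp_rot: [0.573, 1.568, -0.774]
wrist_force: [-8.5, -4.2, 26.8]
grip_width: 0.0001
```

Call:
send_rows:
  series:
    - [[0,0,0,0,0,0],[0,0,0,0,0,0],[0,0,0,0,0,0],[0,0,0,0,0,0],[0,0,0,0,0,0],[0,0,0,0,0,0],[0,0,0,0,0,0],[0,0,0,0,0,0]]

```text
time_s: 9.5
tool_pos: [0.432, 0.2312, 0.056]
tcp_rot: [0.583, 1.568, -0.763]
wrist_force: [-8.3, -4.0, 27.1]
grip_width: 0.0006
```

Call:
send_rows:
  series:
    - [[0,0,0,0,0,0],[0,0,0,0,0,0],[0,0,0,0,0,0],[0,0,0,0,0,0],[0,0,0,0,0,0],[0,0,0,0,0,0],[0,0,0,0,0,0],[0,0,0,0,0,0]]

```text
time_s: 10.3
tool_pos: [0.432, 0.2312, 0.056]
tcp_rot: [0.606, 1.568, -0.74]
wrist_force: [-7.7, -4.2, 27.4]
grip_width: 0.0006
```

Call:
send_rows:
  series:
    - [[0,0,0,0,0,0],[0,0,0,0,0,0],[0,0,0,0,0,0],[0,0,0,0,0,0]]

```text
time_s: 10.7
tool_pos: [0.432, 0.2312, 0.056]
tcp_rot: [0.605, 1.568, -0.741]
wrist_force: [-8.7, -4.3, 26.5]
grip_width: 0.0004
```

Held fully down for about 2.5 s at z = 56.0 mm and 27 N. I'll rise now and move to the off end.

Call:
send_rows:
  series:
    - [[-0.05,0,0,0,0,0],[-0.1,0,0,0,0,0],[-0.115,0,0,0,0,0],[-0.115,0,0,0,0,0],[-0.115,0,0,0,0,0]]

```text
time_s: 11.2
tool_pos: [0.4308, 0.23, 0.1381]
tcp_rot: [-0.806, 1.57, -2.153]
wrist_force: [-0.4, 0.2, 0.1]
grip_width: 0.0004
```

```bash
python3 - <<'E'
from h import *
c,s=np.cos(.225),np.sin(.225)
i,_,W=cloud("top")
p=W[(abs(W[...,0]-.581)<.06)&(abs(W[...,1]-.182)<.07)&(W[...,2]>.033)&(W[...,2]<.065)]; print(cv2.minAreaRect((p[:,:2]*1000).astype(np.float32)))
delta([.5812-.018*c,.1822-.018*s,.14],.225)
E
```

```text
((581.7149658203125, 182.27682495117188), (74.19906616210938, 89.71470642089844), 12.52136516571045)
[0.4304 0.2299 0.1375] F [-0.42  0.15 -0.02] row [-0.0036  0.1579  0.1068] [-0.0002  0.0002  0.0007]
```

Box hasn't moved.

Call:
send_rows:
  series:
    - [[0,0.158,0.107,0,0,0],[0,0.158,0.107,0,0,0],[0,0.158,0.107,0,0,0],[0,0.158,0.107,0,0,0],[0,0.158,0.107,0,0,0],[0,0.158,0.107,0,0,0]]

```text
time_s: 11.85
tool_pos: [0.5627, 0.1798, 0.1376]
tcp_rot: [-1.842, 1.568, 3.097]
wrist_force: [-0.4, 0.4, 0.1]
grip_width: 0.0001
```

```bash
python3 - <<'E'
from h import *
c,s=np.cos(.225),np.sin(.225)
delta([.5812-.018*c,.1822-.018*s,.065],.225)
E
```

```text
[0.5627 0.1798 0.1376] F [-0.42  0.35  0.12] row [0.0968 0.001  0.0024] [ 0.0005 -0.0002  0.0009]
```

Call:
send_rows:
  series:
    - [[0.05,0.001,0.002,0,0,0],[0.09,0.001,0.002,0,0,0],[0.1,0.001,0.002,0,0,0],[0.104,0.001,0.002,0,0,0],[0.108,0.001,0.002,0,0,0],[0.112,0.001,0.002,0,0,0],[0.115,0.001,0.002,0,0,0],[0.115,0.001,0.002,0,0,0]]

```text
time_s: 12.65
tool_pos: [0.5659, 0.178, 0.0538]
tcp_rot: [1.605, 1.57, 0.259]
wrist_force: [-3.2, 0.1, 4.8]
grip_width: 0.0003
```

Call:
send_rows:
  series:
    - [[0.002,0,0,0,0,0],[0.003,0,0,0,0,0],[0.004,0,0,0,0,0],[0.004,0,0,0,0,0]]

```text
time_s: 13.05
tool_pos: [0.5659, 0.1781, 0.053]
tcp_rot: [0.569, 1.569, -0.777]
wrist_force: [-8.0, -2.2, 19.7]
grip_width: 0.0001
```

Hard stop felt at 20 N. Rising and moving off so the cameras can see the scene.

Call:
send_rows:
  series:
    - [[-0.05,0,0,0,0,0],[-0.11,0,0,0,0,0],[-0.17,0,0,0,0,0],[-0.23,0,0,0,0,0],[-0.29,0,0,0,0,0],[-0.35,0,0,0,0,0],[-0.4,0,0,0,0,0],[-0.4,0,0,0,0,0]]

```text
time_s: 13.85
tool_pos: [0.5678, 0.1789, 0.356]
tcp_rot: [1.592, 1.56, 0.246]
wrist_force: [0.7, 0.2, 0.6]
grip_width: 0.0004
```

```bash
python3 - <<'E'
from h import *
delta([.42,-.2,.40],.225)
E
```

```text
[0.5678 0.1789 0.356 ] F [0.74 0.15 0.61] row [-0.062  -0.3039  0.4486] [-0.0002 -0.0001 -0.0034]
```

Call:
send_rows:
  series:
    - [[-0.06,0,0,0,0,0],[-0.12,0,0,0,0,0],[-0.12,-0.304,0.449,0,0,0],[-0.12,-0.304,0.449,0,0,0],[-0.12,-0.304,0.449,0,0,0],[-0.12,-0.304,0.449,0,0,0],[-0.12,-0.304,0.449,0,0,0],[-0.12,-0.304,0.449,0,0,0]]

```text
time_s: 14.65
tool_pos: [0.4558, -0.1041, 0.4396]
tcp_rot: [0.341, 1.569, -1.006]
wrist_force: [0.6, 0.0, 0.6]
grip_width: 0.0004
```

```bash
python3 - <<'E'
from h import *
delta([.42,-.2,.45],.225)
E
```

```text
[ 0.4558 -0.1041  0.4396] F [0.58 0.01 0.56] row [-0.0138 -0.0749  0.1141] [-0.0004  0.0004 -0.0002]
```

Call:
send_rows:
  series:
    - [[-0.014,-0.075,0.114,0,0,0],[-0.014,-0.075,0.114,0,0,0],[-0.014,-0.075,0.114,0,0,0],[-0.014,-0.075,0.114,0,0,0]]

```text
time_s: 15.05
tool_pos: [0.4206, -0.1995, 0.4498]
tcp_rot: [-3.106, 1.57, 1.827]
wrist_force: [-0.0, 0.2, 0.5]
grip_width: 0.0005
```

```bash
python3 - <<'E'
from h import *
img,d,w=cloud("side"); img2,_,w2=cloud("top")
a=cv2.resize(img[110:270,200:370],None,fx=2.3,fy=2.3,interpolation=cv2.INTER_CUBIC)
b=cv2.resize(img2[130:290,200:370],None,fx=2.3,fy=2.3,interpolation=cv2.INTER_CUBIC)
cv2.imwrite("pics/end.png",np.hstack([a,b]))
c,s=np.cos(.225),np.sin(.225)
for n,W in(("side",w),("top",w2)):
    dx,dy=W[...,0]-.5812,W[...,1]-.1822; u,v=c*dx+s*dy,-s*dx+c*dy
    for r in(-21,-10,0,10,21):
        m=(abs(u-r/1e3)<.004)&(abs(v)<.012)&(W[...,2]<.07); print(r,m.sum(),np.round(np.nanmedian(W[...,2][m]),4) if m.any() else 0)
    p=W[(abs(dx)<.06)&(abs(dy)<.07)&(W[...,2]>.033)&(W[...,2]<.065)]; print(cv2.minAreaRect((p[:,:2]*1000).astype(np.float32)))
    for k in([.4317,.2296],[.4765,.2395],[.46,.174]):
        m=np.hypot(W[...,0]-k[0],W[...,1]-k[1])<.006; print(k,np.round(np.nanmedian(W[...,2][m]),4))
E
```

```text
-21 47 0.0505
-10 47 0.0525
0 50 0.0549
10 48 0.0568
21 52 0.0592
((581.3289184570312, 182.51824951171875), (74.3100814819336, 90.09917449951172), 12.481765747070312)
[0.4317, 0.2296] 0.0627
[0.4765, 0.2395] 0.0602
[0.46, 0.174] 0.0541
-21 48 0.0507
-10 48 0.0525
0 47 0.0552
10 46 0.0565
21 48 0.0591
((581.8912963867188, 182.4074249267578), (74.11024475097656, 89.77693939208984), 12.582335472106934)
[0.4317, 0.2296] 0.0622
[0.4765, 0.2395] 0.061
[0.46, 0.174] 0.0545
```

View pics/end.png

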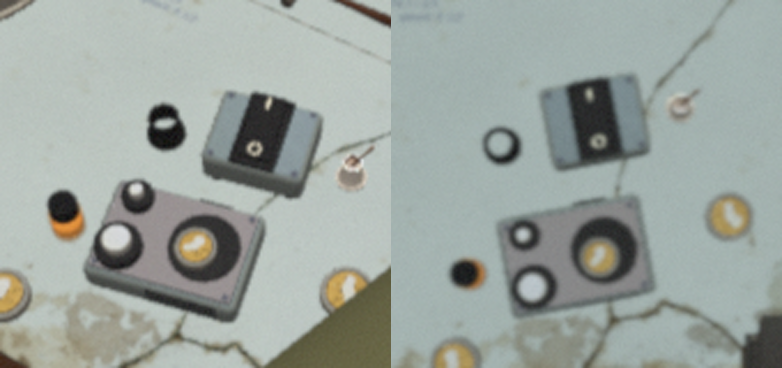

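The picture shows the rocker off, with its bar end (top crop 590,95) raised. Both keys are up, and the movement and the loose things are where they were.

```bash
python3 -c "
from plant import bot
print(bot.job_done())"
```

```text
the job is handed in; nothing more can be done
None
```

The job is done and handed in at about 15 s. No verdict was reported.

- **Rocker on:** I pressed the far end with the shut fingers to its hard stop (12.5 N). A camera check confirmed it: the on end was at 51 mm and the off end at 58–60 mm.
- **Large key:** I held it fully down for about 2.5 s, with the fingertip at z = 56.0 mm and about 27 N, then let it come up.
- **Rocker off:** I pressed the near end to its hard stop (about 20 N).

The last checks, with both cameras and the arm clear of the work:

- **Rocker:** it is off, with the on end at 59 mm and the off end at 50.5 mm.
- **Keys:** both are up, the large one at about 62 mm and the small one at about 60–61 mm.
- **Switch box:** it is within 1 mm of where it stood.
- **Movement:** it is on its pad.
- **Loupe, oil cup and vial:** they look unmoved in the picture; I did not measure them again.

No check failed or disagreed.

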